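# Move three hub flanges on by one work station

## Task

Move the work on by one step: the finished flange with the studs goes from the round studding block into the plywood carrier tray, the drilled flange goes from the square drill fixture onto the studding block, and the plain blank goes from the carrier onto the drill fixture. Each place takes one flange only, and the bare rubber mat is free for putting one down on the way; in the end each flange sits upright and fully home over its peg, let go. Set the flanges down rather than dropping them, and leave the hammer, the spanner and the loose socket where they lie.

Things in the scene. Friction and masses are not known exactly. Their poses are not given: they have to be found in the camera images.
- blank: All three flanges share one plain bare-steel form: a flat round disc 92 mm across and 10 mm thick at the bottom, on it a central round neck 40 mm in outer diameter that rises to 64 mm above the underside, and a 28 mm bore right through. Take it by the neck from above. Origin: centre of the underside; z is the axis, up. This one is the blank: the disc has no holes and no studs. Between 0.55 and 0.9 kg.
- drilled: The drilled flange, same form and size as the blank (disc 92 x 10 mm, neck 40 mm across up to 64 mm, bore 28 mm), but with five empty 12 mm bolt holes in the disc, seen as five dark spots on a circle of 68 mm diameter. Origin: centre of the underside; z up. Between 0.55 and 0.9 kg.
- studded: The finished flange, same form and size (disc 92 x 10 mm, neck 40 mm across up to 64 mm, bore 28 mm), with five 10 mm studs standing on the disc on a circle of 68 mm diameter; the stud tops are 24 mm above the underside, so fingertips should stay above that when they take the neck. Origin: centre of the underside; z up. Between 0.55 and 0.9 kg.
- drill_fixture: Drill fixture, fixed to the bench: a square dark steel plate 130 x 130 x 16 mm with a round raised seat of 88 mm diameter whose top is 24 mm above the bench, a round 18 mm centre peg (tapered at the top, 30 mm tall above the seat) for the flange's 28 mm bore, and two clamp straps at opposite corners, swung outwards, 66 mm high. Origin: centre of its underside. A flange that is home has its origin 24 mm above this origin.
- stud_block: Studding block, fixed to the bench: a round dark steel block 120 mm across with three low bolted lugs; its flat top, the seat, is 30 mm above the bench and has a round 18 mm centre peg (tapered at the top, 30 mm tall above the seat) for the flange's 28 mm bore. Origin: centre of its underside. A flange that is home has its origin 30 mm above this origin.
- carrier: Carrier, fixed: a square open plywood tray 134 x 134 mm with walls 6 mm thick and 30 mm high; its floor, the seat, is 6 mm above the bench and has a round 18 mm centre peg (tapered at the top, 30 mm tall above the seat) for the flange's 28 mm bore. Origin: centre of its underside. A flange that is home has its origin 6 mm above this origin.
- mat: The free spot: a bare flat black rubber mat 130 x 130 mm, 3 mm thick, fixed, with no peg. Origin: centre of its underside, on the bench.
- hammer: Bystander: loose hammer 290 mm long lying on the bench. Origin about the middle of its length, on the bench; x along the handle towards the head.
- spanner: Bystander: loose spanner 190 mm long lying on the bench. Origin about the middle of its length, on the bench; x along it.
- socket: Bystander: loose dark steel impact socket standing on the bench, 34 mm across and 45 mm high. Origin: centre of its underside.
Mind the look-alikes: they are no part of the job. What is shaped like the blank but orange, turquoise or yellow is not meant.

How it is judged:
By the outcome, as a careful person would: the job done as asked, in the order asked, and still so for the second after the job is handed in, with the robot touching nothing.
It also fails if it takes over 106 s, if anything falls off the work surface, if the arm or the gripper's body presses on something with over 40 N, if the wrist force passes 120 N, or if a joint passes its speed limit or range.

## Robot

A 6-joint arm with a two-finger parallel gripper is mounted at the origin on the work surface. World frame = base frame: x ahead of the robot, y to its left, z up, the work surface at z = 0. Lengths are in m, angles in rad, forces in N, time in s.
With the tool pointing down it reaches from about 0.35 to 0.775 m from the base axis. Payload 7.3 kg.
Tool frame: the origin (TCP) lies at the very end of the fingers, on their centre line; the grasp point (between the pads) lies 19 mm behind it; z points along the fingers, y is the line along which they close (so a half turn about z gives the same grasp; the last joint's range is limited). The gripper opens to 92 mm and grips with 3 to 60 N. Pads are 19 mm wide; open, the fingers measure 130 mm over their backs; the gripper's body (75 mm by 190 mm) begins 47 mm behind the grasp point.
Start: joints at [-1.367, 0.342, 1.524, -0, 1.275, -0.146], TCP at [0.18, -0.493, 0.227] pointing down, gripper open.
Joint ranges: [-2.53, 2.53], [-0.77, 2.02], [0.04, 2.7], [-1, 4.14], [0.28, 2.66], [-3.11, 3.11]. Speed limits (rad/s): [2.57, 2.57, 3.14, 3.14, 3.14, 3.14].

## Interface

Orientations are given as [roll, pitch, yaw] about the fixed x, y, z axes, in that order (R = Rz(yaw) Ry(pitch) Rx(roll)).
In Python, from cell import robot gives the robot as it stands. The module is installed in compiled form; this text tells all that it offers.
- The arm moves only by the tool arm_command, never from a script. Its argument "moves" is a list of rows, each a list of 3 entries, a list of its own where there are three numbers: the shift along the tool's x, y, z in m, then the turn, a rotation vector about the tool's x, y, z in rad, then the finger opening in m, from 0 to 0.0918. In form: [[[dx, dy, dz], [ax, ay, az], claw], ...]. A call has exactly 5 rows; each row is the pose to reach, as a shift and turn from the pose commanded when the call began, along the tool's axes at that moment; what a row does not reach only later rows make up. A row lasts 1/10 s, in which the tool goes at most 50 mm and 8.59 degrees, less where a joint would pass 70% of its speed; a pose out of reach is approached as far as the arm can. A call with a gripper value outside its range is refused whole. The fingers move at their own pace and stop on an object; "squeeze" is the grip in N (left out, the last holds). Time passes only in rows, so rows that repeat a pose let the fingers close, or fill a call up. It gives the time, the measured TCP pose, the force, the opening and the grip force at its end, in the units of the state.
- robot.observe(): the state, without advancing time (a new reading comes with each control period).
- robot.read_camera(name): name is "scene" or "top"; returns the picture (400x640x3 uint8, red, green, blue); there is no depth.
- robot.camera_model(name): a dict with "fx", "fy", "cx", "cy" (pixels), "R" (3x3) and "t" (3): a world point X has camera coordinates R X + t. Camera axes: x right, y down, z forward; pixel columns grow to the right and rows downward; lengths in m; the calibration is good to about 2 mm. A picture is of the moment at which its call begins. camera_model takes no time and is no camera call.
- robot.hand_in(): hands the job in; it is judged then, once.
The state is a dict: "time": time; "qpos": joint angles; "qvel": joint speeds; "joint_efforts": joint torques, N m; "tool_pos": TCP position; "tool_rot": TCP orientation; "contact_force": force on the tool from outside, world axes, zero at the start; "torque": the same for the moment, N m; "opening": finger opening in m; "grip_force": force on a finger pad.
Only numpy, scipy, OpenCV 4.12 (cv2) and the standard library are available. Lean on these libraries where they do the work, as an engineer would, in place of code of your own. Each camera call takes 0.05 s, during which the arm holds its last target. There are 200 camera calls.

## Working session

There is one attempt and no reset: what is moved stays moved. The work goes in short steps, Python scripts to look and compute and a tool call to move; the robot and the scene stay as the last step left them, time stands still between calls to the robot, and variables do not carry over. Pictures are saved under pics/ and viewed, at most 14 in all, crops included, and the job is handed in when it is done.

Besides the shell and the picture viewer there is one more tool, called as a command line: name --argument value ..., lists and objects as JSON in quotes. arm_command: Moves the arm, as the interface text tells. Its arguments: {"type":"object","properties":{"moves":{"type":"array"},"squeeze":{"type":"number"}},"required":["moves"]}

```bash
mkdir -p pics
python3 - <<'E'
from cell import robot
import cv2
for n in("scene","top"):
    cv2.imwrite(f"pics/{n}0.png",robot.read_camera(n)[:,:,::-1]); m=robot.camera_model(n); print(n,m)
s=robot.observe(); print(s)
E
```

```text
scene {'fx': 384.59669210990324, 'fy': 384.59669210990324, 'cx': 317.19762700546636, 'cy': 201.75425129084277, 'R': array([[ 0.57917155,  0.81507215,  0.01475472],
       [ 0.6556058 , -0.45494882, -0.60266293],
       [-0.48450112,  0.35871851, -0.79785944]]), 't': array([-0.32201005, -0.27835221,  1.2052115 ])}
top {'fx': 379.21435050706987, 'fy': 379.21435050706987, 'cx': 316.80543624385217, 'cy': 195.546760174447, 'R': array([[ 1.43962384e-02, -9.99894208e-01,  2.07884507e-03],
       [-9.87580207e-01, -1.45441955e-02, -1.56441045e-01],
       [ 1.56454730e-01,  1.99136343e-04, -9.87685111e-01]]), 't': array([0.05057533, 0.50490081, 0.84227481])}
{'time': 0.1, 'qpos': array([-1.36699271e+00,  3.42648405e-01,  1.52492665e+00, -1.26163957e-05,
        1.27535083e+00, -1.46024224e-01]), 'qvel': array([-0.00077046, -0.00115978,  0.00026836,  0.00031832,  0.00017832,
       -0.00100966]), 'joint_efforts': array([ 2.05517412e-03, -4.32002378e+01, -2.44696999e+01,  7.19573954e-02,
        5.25967323e-02, -4.78992206e-05]), 'tool_pos': array([ 0.17986996, -0.49285232,  0.22611505]), 'tool_rot': array([-3.14027186e+00, -1.82055973e-04,  3.49831406e-01]), 'contact_force': array([ 0.81692099,  0.52582715, -0.38047077]), 'torque': array([ 0.05159248, -0.02053619,  0.00808844]), 'grip_force': 0.0, 'opening': 0.09147197636315417}
```

View pics/scene0.png

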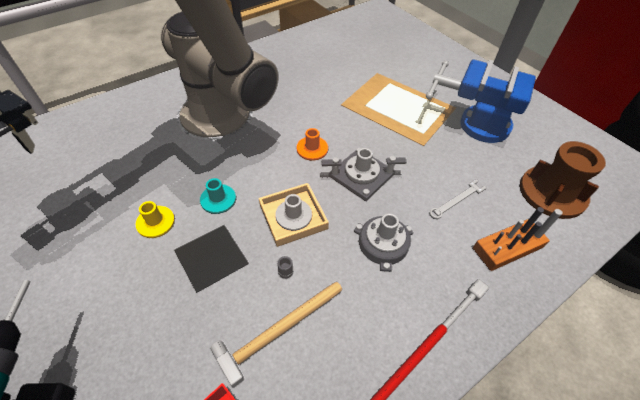

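View pics/top0.png

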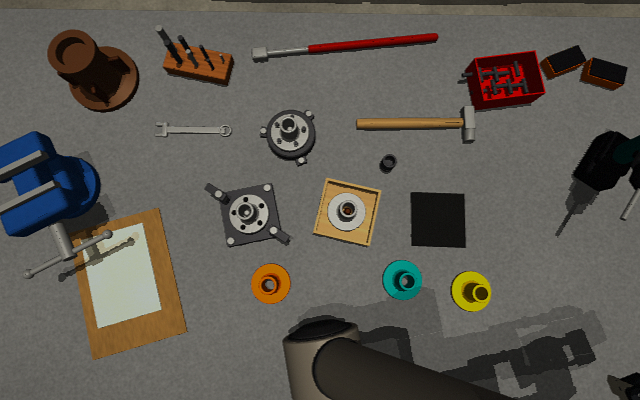

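The scene view shows the drill fixture near (363,165), stud block (385,237), carrier (293,212) and mat (211,257). In the top view they are at (250,212), (290,133), (347,211) and (438,220). Next I'll enlarge both.

Run:
```python
import cv2
a=cv2.imread("pics/scene0.png")[135:275,250:430]; cv2.imwrite("pics/sc.png",cv2.resize(a,None,fx=4,fy=4,interpolation=2))
a=cv2.imread("pics/top0.png")[95:255,200:400]; cv2.imwrite("pics/tc.png",cv2.resize(a,None,fx=3.75,fy=3.75,interpolation=2)[:600])
```

```text
(no output)
```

View pics/sc.png

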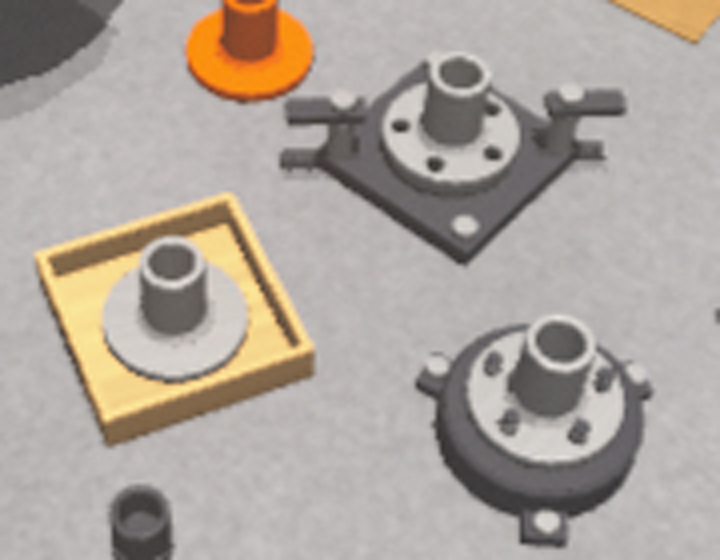

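View pics/tc.png

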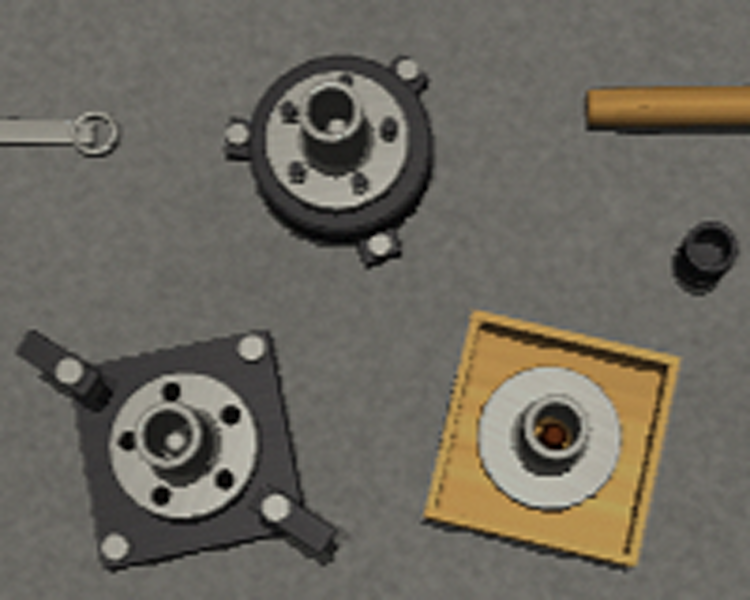

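In the crops the neck rims, discs and peg tips are all clear: studded at top-crop (333,112), drilled (170,435), blank (556,430), with matching rims in the scene crop at (559,343), (459,74) and (174,262). Next I'll triangulate.

```bash
cat > h.py <<'E'
from cell import robot
import numpy as np
M={n:robot.camera_model(n) for n in("scene","top")}
def ray(n,p):
    m=M[n]; d=m["R"].T@np.array([(p[0]-m["cx"])/m["fx"],(p[1]-m["cy"])/m["fy"],1]); return -m["R"].T@m["t"],d/np.linalg.norm(d)
def tri(ps,pt):
    A=np.zeros((3,3));b=np.zeros(3);R=[ray("scene",ps),ray("top",pt)]
    for o,d in R: P=np.eye(3)-np.outer(d,d);A+=P;b+=P@o
    x=np.linalg.solve(A,b); return x,max(np.linalg.norm((np.eye(3)-np.outer(d,d))@(x-o)) for o,d in R)
def at(n,p,z):
    o,d=ray(n,p); return o+d*(z-o[2])/d[2]
sc=lambda u,v:(250+(u+.5)/4-.5,135+(v+.5)/4-.5)
tc=lambda u,v:(200+(u+.5)/3.75-.5,95+(v+.5)/3.75-.5)
E
python3 - <<'E'
from h import *
np.set_printoptions(precision=4,suppress=True)
for n,s,t,z,ds,dt in[("studded",(559,343),(333,112),.030,(547,393),(338,138)),("drilled",(459,74),(170,435),.024,(452,130),(183,445)),("blank",(174,262),(556,430),.006,(176,312),(550,437))]:
    print(n,tri(sc(*s),tc(*t)),"atz",at("scene",sc(*s),z+.064)[:2],at("top",tc(*t),z+.064)[:2],"disc",tri(sc(*ds),tc(*dt)),at("scene",sc(*ds),z+.01)[:2],at("top",tc(*dt),z+.01)[:2])
print("peg stud",at("top",tc(337,124),.06)[:2],"drill",at("top",tc(176,440),.054)[:2])
c=lambda P,z,f,n:np.mean([at(n,f(*p),z) for p in P],0)
i=lambda u,v:(u,v)
print("carrier",c([(475,312),(680,358),(635,568),(423,520)],.03,tc,"top"),c([(38,258),(232,196),(313,348),(110,432)],.03,sc,"scene"))
print("drill",c([(268,332),(105,570)],.016,tc,"top"),"L,R",c([(318,160),(585,150)],.016,sc,"scene"))
print("block",c([(249,140),(433,140)],.03,tc,"top"),c([(341,54),(341,232)],.03,tc,"top"))
print("mat",c([(412,192),(465,193),(466,248),(411,246)],.003,i,"top"),c([(224,228),(247,261),(198,289),(176,252)],.003,i,"scene"))
print("mat corners",[at("top",p,.003)[:2] for p in[(412,192),(465,193),(466,248),(411,246)]])
print("drill corners",[at("top",tc(*p),.016)[:2] for p in[(268,332),(303,510),(105,570)]],"strap ends",[at("top",tc(*p),.066)[:2] for p in[(30,345),(70,372),(275,508),(330,545)]])
print("carr corners",[at("top",tc(*p),.03)[:2] for p in[(475,312),(680,358),(635,568),(423,520)]])
print("socket",at("top",tc(710,248),.045),"hammer",at("top",(357,123),.02),at("top",(470,123),.02),"turq",at("top",(407,281),.064),"or",at("top",(270,286),.064))
E
```

```text
studded (array([0.6574, 0.1242, 0.0905]), np.float64(7.778287295858582e-05)) atz [0.6588 0.1221] [0.6562 0.124 ] disc (array([0.6584, 0.1249, 0.0393]), np.float64(0.00011383829788279631)) [0.6587 0.1246] [0.6581 0.1247]
drilled (array([0.4612, 0.2148, 0.0855]), np.float64(0.0001202481416576783)) atz [0.4629 0.2131] [0.4608 0.2142] disc (array([0.4613, 0.2167, 0.0309]), np.float64(1.277824790219897e-05)) [0.4632 0.2146] [0.4609 0.2161]
blank (array([ 0.4702, -0.0118,  0.065 ]), np.float64(0.0006618414568352746)) atz [ 0.4739 -0.0132] [ 0.4692 -0.0119] disc (array([ 0.4715, -0.0126,  0.0155]), np.float64(0.00011909846510066969)) [ 0.4719 -0.0127] [ 0.4714 -0.0126]
peg stud [0.6605 0.124 ] drill [0.4617 0.2169]
carrier [ 0.469  -0.0136  0.03  ] [ 0.475  -0.0159  0.03  ]
drill [0.4601 0.2164 0.016 ] L,R [0.4693 0.2122 0.016 ]
block [0.6602 0.1235 0.03  ] [0.6588 0.1235 0.03  ]
mat [ 0.4561 -0.2351  0.003 ] [ 0.46  -0.234  0.003]
mat corners [array([ 0.522 , -0.1731]), array([ 0.5215, -0.3018]), array([ 0.3891, -0.298 ]), array([ 0.3919, -0.1675])]
drill corners [array([0.5363, 0.1681]), array([0.423 , 0.1423]), array([0.3839, 0.2646])] strap ends [array([0.5167, 0.3052]), array([0.5006, 0.2802]), array([0.4208, 0.1542]), array([0.3994, 0.1211])]
carr corners [array([0.5485, 0.036 ]), array([ 0.5209, -0.0932]), array([ 0.3895, -0.0639]), array([0.417 , 0.0668])]
socket [ 0.5884 -0.1102  0.045 ] hammer [ 0.6889 -0.0381  0.02  ] [ 0.6931 -0.3155  0.02  ] turq [ 0.3142 -0.1418  0.064 ] or [0.2993 0.157  0.064 ]
```

Views agree to a few mm, and rim heights check: 90, 86 and 65 mm measured, against 94, 88 and 70 expected. I'll keep to the asked order: blank to mat, studded to carrier, drilled to block, blank to fixture. One tool yaw of about 1.005 keeps the fingers clear of the clamp straps everywhere.

arm_command --moves '[[[0.025, -0.02, 0], [0, 0, -0.13], 0.0915], [[0.06, -0.048, 0], [0, 0, -0.26], 0.0915], [[0.097, -0.078, 0], [0, 0, -0.39], 0.0915], [[0.135, -0.109, 0], [0, 0, -0.52], 0.0915], [[0.175, -0.141, 0], [0, 0, -0.655], 0.0915]]' --squeeze 40

```text
time: 0.6
tool_pos: [0.2958, -0.3, 0.2265]
tool_rot: [-3.141, -0.0, 1.009]
contact_force: [1.9, 0.2, 0.4]
opening: 0.0912
grip_force: 0.0
```

arm_command --moves '[[[0.045, 0, 0.01], [0, 0, 0], 0.0915], [[0.09, -0.002, 0.02], [0, 0, 0], 0.0915], [[0.135, -0.003, 0.03], [0, 0, 0], 0.0915], [[0.18, -0.004, 0.04], [0, 0, 0], 0.0915], [[0.22, -0.005, 0.05], [0, 0, 0], 0.0915]]'

```text
time: 1.1
tool_pos: [0.4097, -0.1114, 0.1763]
tool_rot: [3.142, -0.0, 1.005]
contact_force: [0.1, -1.1, 0.5]
opening: 0.0915
grip_force: 0.0
```

arm_command --moves '[[[0.04, 0, 0.01], [0, 0, 0], 0.0915], [[0.075, -0.001, 0.015], [0, 0, 0], 0.0915], [[0.1, -0.002, 0.017], [0, 0, 0], 0.0915], [[0.117, -0.002, 0.017], [0, 0, 0], 0.0915], [[0.117, -0.002, 0.017], [0, 0, 0], 0.0915]]'

```text
time: 1.6
tool_pos: [0.4707, -0.012, 0.1593]
tool_rot: [-3.141, -0.0, 1.007]
contact_force: [0.0, 0.5, -0.4]
opening: 0.0914
grip_force: 0.0
```

```bash
cat >> h.py <<'E'
from scipy.spatial.transform import Rotation as Ro
def go(*targets):
    s=robot.observe(); p=s["tool_pos"]; R=Ro.from_euler("xyz",s["tool_rot"]).as_matrix()
    print("t",round(s["time"],2),p.round(4),s["tool_rot"].round(4),"open",round(s["opening"],4),"grip",round(s["grip_force"],1),"F",s["contact_force"].round(1))
    for t in targets: d=R.T@(np.array(t)-p); print(t,"shift",d.round(4)); p=np.array(t)
E
python3 - <<'E'
from h import *
go((.471,-.0125,.038))
E
```

```text
t 1.6 [ 0.4707 -0.012   0.1593] [-3.141  -0.      1.0075] open 0.0914 grip 0.0 F [ 0.   0.5 -0.4]
(0.471, -0.0125, 0.038) shift [-0.0003  0.0005  0.1213]
```

arm_command --moves '[[[0, 0, 0.03], [0, 0, 0], 0.0915], [[0, 0, 0.065], [0, 0, 0], 0.0915], [[0, 0, 0.095], [0, 0, 0], 0.0915], [[0, 0, 0.115], [0, 0, 0], 0.0915], [[0, 0, 0.121], [0, 0, 0], 0.0915]]'

```text
time: 2.1
tool_pos: [0.4684, -0.0141, 0.0368]
tool_rot: [-3.138, 0.002, 1.004]
contact_force: [-0.1, 0.2, -0.3]
opening: 0.0916
grip_force: 0.0
```

arm_command --moves '[[[0, 0, 0], [0, 0, 0], 0.07], [[0, 0, 0], [0, 0, 0], 0.05], [[0, 0, 0], [0, 0, 0], 0.035], [[0, 0, 0], [0, 0, 0], 0.03], [[0, 0, 0], [0, 0, 0], 0.03]]'

```text
time: 2.6
tool_pos: [0.4705, -0.0137, 0.0393]
tool_rot: [3.14, -0.0, 1.005]
contact_force: [-0.5, 0.5, 0.9]
opening: 0.056
grip_force: 0.0
```

arm_command --moves '[[[0, 0, 0], [0, 0, 0], 0.03], [[0, 0, -0.005], [0, 0, 0], 0.03], [[0, 0, -0.015], [0, 0, 0], 0.03], [[0, 0, -0.03], [0, 0, 0], 0.03], [[0, 0, -0.04], [0, 0, 0], 0.03]]'

```text
time: 3.1
tool_pos: [0.47, -0.0136, 0.0795]
tool_rot: [-3.141, 0.0, 1.005]
contact_force: [0.4, -0.2, -7.3]
opening: 0.0394
grip_force: 40.0
```

The grip closed during the lift, a few mm higher on the neck than planned, but it holds about 0.75 kg. I'll carry it to the mat and set it down by feel.

arm_command --moves '[[[0, 0, -0.02], [0, 0, 0], 0.03], [[-0.01, 0.005, -0.035], [0, 0, 0], 0.03], [[-0.04, 0.022, -0.035], [0, 0, 0], 0.03], [[-0.075, 0.042, -0.035], [0, 0, 0], 0.03], [[-0.11, 0.062, -0.03], [0, 0, 0], 0.03]]'

```text
time: 3.6
tool_pos: [0.4635, -0.1408, 0.1095]
tool_rot: [3.14, -0.0, 1.006]
contact_force: [1.3, 0.1, -6.8]
opening: 0.0392
grip_force: 40.0
```

arm_command --moves '[[[-0.035, 0.019, 0], [0, 0, 0], 0.03], [[-0.063, 0.035, 0], [0, 0, 0], 0.03], [[-0.08, 0.044, 0.01], [0, 0, 0], 0.03], [[-0.083, 0.046, 0.025], [0, 0, 0], 0.03], [[-0.083, 0.046, 0.035], [0, 0, 0], 0.03]]'

```text
time: 4.1
tool_pos: [0.457, -0.2349, 0.0728]
tool_rot: [-3.14, -0.0, 1.003]
contact_force: [-0.2, 0.1, -7.3]
opening: 0.0394
grip_force: 40.0
```

Run:
```python
from h import *
import cv2
go((.458,-.2345,.05))
a=robot.read_camera("scene")[:,:,::-1]; cv2.imwrite("pics/s1.png",cv2.resize(a[140:320,110:350],None,fx=3.3,fy=3.3,interpolation=2))
```

```text
t 4.1 [ 0.457  -0.2349  0.0728] [-3.14   -0.      1.0031] open 0.0394 grip 40.0 F [-0.2  0.1 -7.3]
(0.458, -0.2345, 0.05) shift [0.0009 0.0006 0.0228]
```

View pics/s1.png

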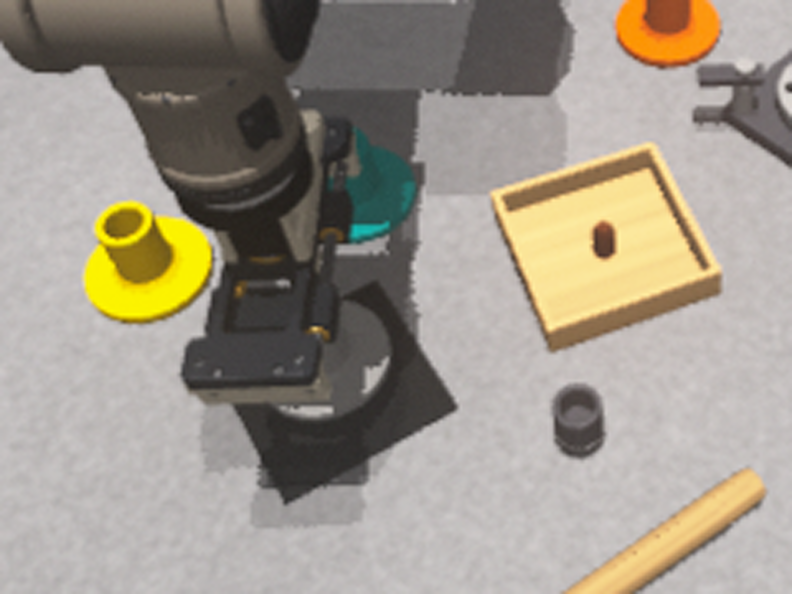

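The blank is held level over the mat, near crop (325,360). The carrier tray is empty and its peg shows at crop (604,240). I'll lower it gently.

arm_command --moves '[[[0, 0, 0.01], [0, 0, 0], 0.03], [[0, 0, 0.018], [0, 0, 0], 0.03], [[0, 0, 0.023], [0, 0, 0], 0.03], [[0, 0, 0.025], [0, 0, 0], 0.03], [[0, 0, 0.025], [0, 0, 0], 0.03]]'

```text
time: 4.65
tool_pos: [0.4579, -0.2342, 0.0486]
tool_rot: [-3.141, 0.0, 1.005]
contact_force: [0.3, 0.1, -6.8]
opening: 0.0393
grip_force: 40.0
```

Run:
```python
from h import *
go()
f=lambda u,v:(110+(u+.5)/3.3-.5,140+(v+.5)/3.3-.5)
print(at("scene",f(604,240),.021),at("scene",f(604,225),.036))
```

```text
t 4.65 [ 0.4579 -0.2342  0.0486] [-3.1413e+00  1.0000e-04  1.0052e+00] open 0.0393 grip 40.0 F [ 0.3  0.1 -6.8]
[ 0.47297418 -0.01597111  0.021     ] [ 0.47077492 -0.01388576  0.036     ]
```

Carrier peg: about (0.471,-0.0145). I'll keep lowering in 1 mm rows.

arm_command --moves '[[[0, 0, 0.001], [0, 0, 0], 0.03], [[0, 0, 0.002], [0, 0, 0], 0.03], [[0, 0, 0.003], [0, 0, 0], 0.03], [[0, 0, 0.004], [0, 0, 0], 0.03], [[0, 0, 0.005], [0, 0, 0], 0.03]]'

```text
time: 5.15
tool_pos: [0.4579, -0.2345, 0.0437]
tool_rot: [3.141, 0.0, 1.005]
contact_force: [0.1, -0.2, -7.2]
opening: 0.0392
grip_force: 40.0
```

arm_command --moves '[[[0, 0, 0.001], [0, 0, 0], 0.03], [[0, 0, 0.002], [0, 0, 0], 0.03], [[0, 0, 0.003], [0, 0, 0], 0.03], [[0, 0, 0.004], [0, 0, 0], 0.03], [[0, 0, 0.004], [0, 0, 0], 0.03]]'

```text
time: 5.65
tool_pos: [0.4579, -0.2345, 0.0404]
tool_rot: [3.141, 0.0, 1.005]
contact_force: [-1.7, 1.4, 2.7]
opening: 0.0392
grip_force: 40.0
```

Contact is felt at TCP 0.0404, so the blank was held 37.5 mm up. Release, rise, and go to the studded flange.

arm_command --moves '[[[0, 0, 0], [0, 0, 0], 0.05], [[0, 0, 0], [0, 0, 0], 0.06], [[0, 0, 0], [0, 0, 0], 0.075], [[0, 0, 0], [0, 0, 0], 0.09], [[0, 0, -0.005], [0, 0, 0], 0.0915]]'

```text
time: 6.15
tool_pos: [0.4576, -0.2343, 0.0445]
tool_rot: [-3.141, -0.0, 1.005]
contact_force: [0.3, 0.5, -0.3]
opening: 0.0748
grip_force: 0.0
```

arm_command --moves '[[[0, 0, -0.025], [0, 0, 0], 0.0915], [[0, 0, -0.06], [0, 0, 0], 0.0915], [[0.01, 0, -0.095], [0, 0, 0], 0.0915], [[0.04, -0.002, -0.11], [0, 0, 0], 0.0915], [[0.08, -0.0045, -0.11], [0, 0, 0], 0.0915]]'

```text
time: 6.65
tool_pos: [0.4985, -0.1656, 0.1581]
tool_rot: [3.135, -0.0, 1.002]
contact_force: [0.0, -0.1, -0.0]
opening: 0.0916
grip_force: 0.0
```

arm_command --moves '[[[0.045, -0.0025, 0], [0, 0, 0], 0.0915], [[0.09, -0.005, 0], [0, 0, 0], 0.0915], [[0.135, -0.0075, 0], [0, 0, 0], 0.0915], [[0.18, -0.01, 0], [0, 0, 0], 0.0915], [[0.225, -0.0125, 0], [0, 0, 0], 0.0915]]'

```text
time: 7.15
tool_pos: [0.6078, 0.0339, 0.1552]
tool_rot: [3.141, -0.0, 1.005]
contact_force: [0.6, -0.5, -0.0]
opening: 0.0917
grip_force: 0.0
```

arm_command --moves '[[[0.04, -0.002, 0], [0, 0, 0], 0.0915], [[0.07, -0.004, 0], [0, 0, 0], 0.0915], [[0.095, -0.006, 0], [0, 0, 0], 0.0915], [[0.105, -0.0065, 0], [0, 0, 0], 0.0915], [[0.105, -0.0065, 0], [0, 0, 0], 0.0915]]'

```text
time: 7.65
tool_pos: [0.6579, 0.1251, 0.1544]
tool_rot: [-3.141, 0.0, 1.006]
contact_force: [-0.3, -0.6, 0.3]
opening: 0.0917
grip_force: 0.0
```

Run:
```python
from h import *
import cv2
go((.658,.1243,.064))
a=robot.read_camera("scene")[:,:,::-1]; cv2.imwrite("pics/s2.png",cv2.resize(a[140:320,160:440],None,fx=2.85,fy=2.85,interpolation=2))
cv2.imwrite("pics/t2.png",robot.read_camera("top")[:,:,::-1])
```

```text
t 7.65 [0.6579 0.1251 0.1544] [-3.1415e+00  3.0000e-04  1.0064e+00] open 0.0917 grip 0.0 F [-0.3 -0.6  0.3]
(0.658, 0.1243, 0.064) shift [-0.0006  0.0005  0.0904]
```

View pics/s2.png

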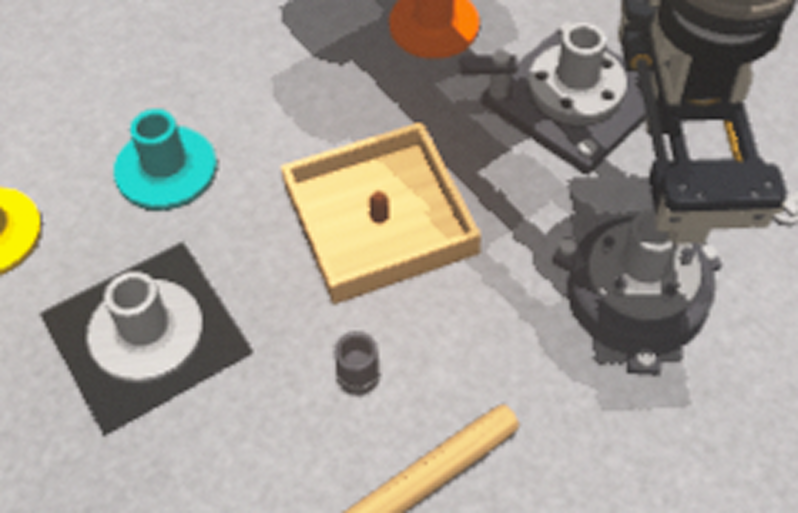

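The blank stands upright on the mat (crop 145,320), and the gripper is over the studded flange (crop 650,255). Descend and grip, letting the fingers close fully this time.

arm_command --moves '[[[0, 0, 0.025], [0, 0, 0], 0.0915], [[0, 0, 0.055], [0, 0, 0], 0.0915], [[0, 0, 0.078], [0, 0, 0], 0.0915], [[0, 0, 0.088], [0, 0, 0], 0.075], [[0, 0, 0.09], [0, 0, 0], 0.06]]'

```text
time: 8.25
tool_pos: [0.6571, 0.1229, 0.0638]
tool_rot: [-3.14, 0.002, 1.003]
contact_force: [0.3, 0.4, -0.3]
opening: 0.0801
grip_force: 0.0
```

arm_command --moves '[[[0, 0, 0], [0, 0, 0], 0.03], [[0, 0, 0], [0, 0, 0], 0.03], [[0, 0, 0], [0, 0, 0], 0.03], [[0, 0, 0], [0, 0, 0], 0.03], [[0, 0, 0], [0, 0, 0], 0.03]]'

```text
time: 8.75
tool_pos: [0.6577, 0.1245, 0.0652]
tool_rot: [-3.141, -0.0, 1.005]
contact_force: [-1.2, 2.4, 5.4]
opening: 0.0399
grip_force: 11.0
```

arm_command --moves '[[[0, 0, 0], [0, 0, 0], 0.03], [[0, 0, 0], [0, 0, 0], 0.03], [[0, 0, -0.01], [0, 0, 0], 0.03], [[0, 0, -0.03], [0, 0, 0], 0.03], [[0, 0, -0.06], [0, 0, 0], 0.03]]'

```text
time: 9.25
tool_pos: [0.6559, 0.1238, 0.122]
tool_rot: [-3.136, 0.005, 1.005]
contact_force: [0.6, 0.1, -8.2]
opening: 0.0396
grip_force: 40.0
```

arm_command --moves '[[[-0.015, -0.006, -0.01], [0, 0, 0], 0.03], [[-0.045, -0.0175, -0.01], [0, 0, 0], 0.03], [[-0.085, -0.033, -0.01], [0, 0, 0], 0.03], [[-0.125, -0.048, -0.01], [0, 0, 0], 0.03], [[-0.165, -0.0635, -0.01], [0, 0, 0], 0.03]]'

```text
time: 9.75
tool_pos: [0.5138, 0.0181, 0.134]
tool_rot: [-3.14, 0.001, 1.005]
contact_force: [1.2, -1.3, -7.4]
opening: 0.0394
grip_force: 40.0
```

arm_command --moves '[[[-0.03, -0.012, 0.005], [0, 0, 0], 0.03], [[-0.047, -0.018, 0.015], [0, 0, 0], 0.03], [[-0.052, -0.02, 0.025], [0, 0, 0], 0.03], [[-0.052, -0.02, 0.035], [0, 0, 0], 0.03], [[-0.052, -0.02, 0.035], [0, 0, 0], 0.03]]'

```text
time: 10.25
tool_pos: [0.4703, -0.0141, 0.0984]
tool_rot: [-3.139, 0.001, 1.005]
contact_force: [-0.4, 0.2, -7.3]
opening: 0.0393
grip_force: 40.0
```

Run:
```python
from h import *
import cv2
go((.471,-.014,.04))
a=robot.read_camera("scene")[:,:,::-1]; cv2.imwrite("pics/s3.png",cv2.resize(a[120:290,160:440],None,fx=2.85,fy=2.85,interpolation=2))
```

```text
t 10.25 [ 0.4703 -0.0141  0.0984] [-3.1391e+00  1.1000e-03  1.0046e+00] open 0.0393 grip 40.0 F [-0.4  0.2 -7.3]
(0.471, -0.014, 0.04) shift [0.0005 0.0007 0.0584]
```

View pics/s3.png

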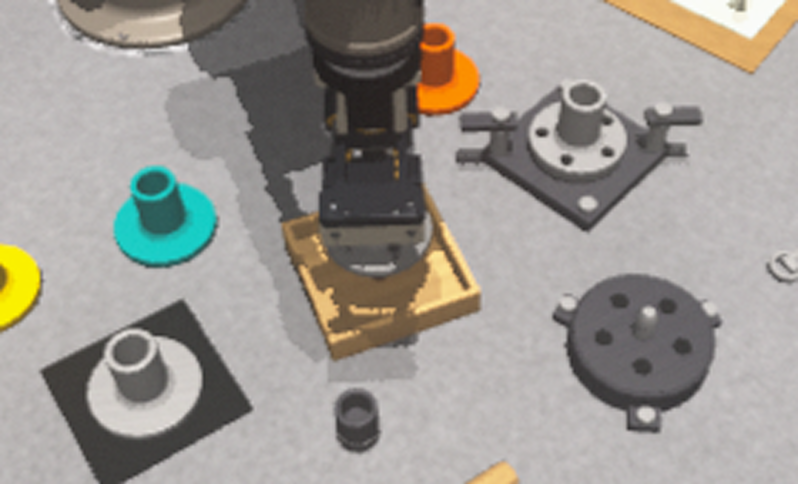

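The studded flange hangs over the carrier. The block is now bare, its peg at crop (649,320). Lower onto the peg.

arm_command --moves '[[[0, 0, 0.008], [0, 0, 0], 0.03], [[0, 0, 0.02], [0, 0, 0], 0.03], [[0, 0, 0.032], [0, 0, 0], 0.03], [[0, 0, 0.042], [0, 0, 0], 0.03], [[0, 0, 0.047], [0, 0, 0], 0.03]]'

```text
time: 10.8
tool_pos: [0.4709, -0.0139, 0.0517]
tool_rot: [-3.141, 0.0, 1.005]
contact_force: [0.7, 0.1, -8.0]
opening: 0.0393
grip_force: 40.0
```

arm_command --moves '[[[0, 0, 0.003], [0, 0, 0], 0.03], [[0, 0, 0.005], [0, 0, 0], 0.03], [[0, 0, 0.007], [0, 0, 0], 0.03], [[0, 0, 0.008], [0, 0, 0], 0.03], [[0, 0, 0.009], [0, 0, 0], 0.03]]'

```text
time: 11.3
tool_pos: [0.4712, -0.0142, 0.0439]
tool_rot: [3.141, -0.0, 1.005]
contact_force: [0.1, 0.6, -7.7]
opening: 0.0393
grip_force: 40.0
```

Run:
```python
from h import *
go()
f=lambda u,v:(160+(u+.5)/2.85-.5,120+(v+.5)/2.85-.5)
print("peg top",at("scene",f(649,310),.06),"mid",at("scene",f(649,320),.045),"block",np.mean([at("scene",f(*p),.03) for p in[(569,335),(717,335)]],0))
```

```text
t 11.3 [ 0.4712 -0.0142  0.0439] [ 3.1410e+00 -1.0000e-04  1.0048e+00] open 0.0393 grip 40.0 F [ 0.1  0.6 -7.7]
peg top [0.65881241 0.12345096 0.06      ] mid [0.6601479 0.1254709 0.045    ] block [0.66252495 0.12006173 0.03      ]
```

arm_command --moves '[[[0, 0, 0.001], [0, 0, 0], 0.03], [[0, 0, 0.002], [0, 0, 0], 0.03], [[0, 0, 0.003], [0, 0, 0], 0.03], [[0, 0, 0.004], [0, 0, 0], 0.03], [[0, 0, 0.004], [0, 0, 0], 0.03]]'

```text
time: 11.8
tool_pos: [0.4712, -0.0142, 0.0411]
tool_rot: [3.141, -0.0, 1.005]
contact_force: [-4.5, 0.3, 10.7]
opening: 0.0396
grip_force: 40.0
```

Home: contact at TCP 0.041, where 0.0405 was expected. Release and go to the drilled flange.

arm_command --moves '[[[0, 0, 0], [0, 0, 0], 0.05], [[0, 0, 0], [0, 0, 0], 0.06], [[0, 0, 0], [0, 0, 0], 0.075], [[0, 0, 0], [0, 0, 0], 0.09], [[0, 0, -0.005], [0, 0, 0], 0.0915]]'

```text
time: 12.3
tool_pos: [0.4707, -0.0141, 0.0444]
tool_rot: [-3.141, 0.0, 1.005]
contact_force: [-0.6, -0.2, -0.2]
opening: 0.0745
grip_force: 0.0
```

arm_command --moves '[[[0, 0, -0.025], [0, 0, 0], 0.0915], [[0, 0, -0.06], [0, 0, 0], 0.0915], [[0.008, -0.0055, -0.095], [0, 0, 0], 0.0915], [[0.035, -0.024, -0.11], [0, 0, 0], 0.0915], [[0.065, -0.045, -0.11], [0, 0, 0], 0.0915]]'

```text
time: 12.8
tool_pos: [0.4697, 0.065, 0.1577]
tool_rot: [3.136, -0.003, 1.003]
contact_force: [0.4, 0.4, -1.2]
opening: 0.0917
grip_force: 0.0
```

arm_command --moves '[[[0.035, -0.024, 0], [0, 0, 0], 0.0915], [[0.07, -0.048, 0], [0, 0, 0], 0.0915], [[0.1, -0.07, 0], [0, 0, 0], 0.0915], [[0.12, -0.083, 0], [0, 0, 0], 0.0915], [[0.124, -0.086, 0], [0, 0, 0], 0.0915]]'

```text
time: 13.3
tool_pos: [0.4615, 0.2179, 0.1549]
tool_rot: [3.142, -0.001, 1.008]
contact_force: [-0.1, -0.3, -0.2]
opening: 0.0917
grip_force: 0.0
```

Run:
```python
from h import *
import cv2
go((.4615,.2155,.058))
a=robot.read_camera("scene")[:,:,::-1]; cv2.imwrite("pics/s4.png",cv2.resize(a[110:280,200:440],None,fx=3.3,fy=3.3,interpolation=2))
```

```text
t 13.3 [0.4615 0.2179 0.1549] [ 3.1415e+00 -6.0000e-04  1.0079e+00] open 0.0917 grip 0.0 F [-0.1 -0.3 -0.2]
(0.4615, 0.2155, 0.058) shift [-0.0021  0.0013  0.0969]
```

View pics/s4.png

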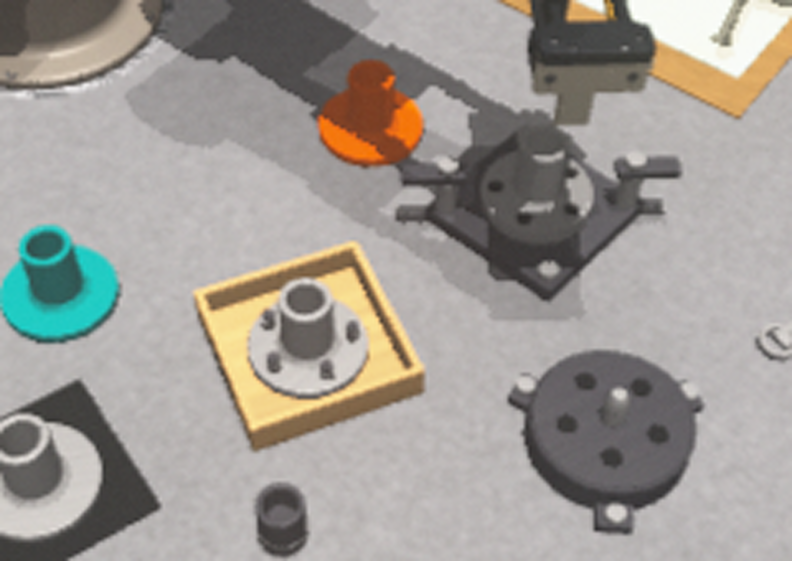

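The studded flange sits flat in the carrier (crop 307,345), and the gripper is above the drilled flange with the straps clear. Descend and grip.

arm_command --moves '[[[-0.002, 0.001, 0.025], [0, 0, 0], 0.0915], [[-0.002, 0.001, 0.055], [0, 0, 0], 0.0915], [[-0.002, 0.001, 0.083], [0, 0, 0], 0.0915], [[-0.002, 0.001, 0.094], [0, 0, 0], 0.075], [[-0.002, 0.001, 0.097], [0, 0, 0], 0.06]]'

```text
time: 13.85
tool_pos: [0.4612, 0.2123, 0.0568]
tool_rot: [-3.14, 0.002, 1.004]
contact_force: [-0.0, -1.0, 0.1]
opening: 0.0802
grip_force: 0.0
```

arm_command --moves '[[[0, 0, 0], [0, 0, 0], 0.03], [[0, 0, 0], [0, 0, 0], 0.03], [[0, 0, 0], [0, 0, 0], 0.03], [[0, 0, 0], [0, 0, 0], 0.03], [[0, 0, 0], [0, 0, 0], 0.03]]'

```text
time: 14.35
tool_pos: [0.4614, 0.2137, 0.0581]
tool_rot: [-3.141, -0.0, 1.005]
contact_force: [-1.0, 0.7, 4.5]
opening: 0.0405
grip_force: 9.4
```

arm_command --moves '[[[0, 0, 0], [0, 0, 0], 0.03], [[0, 0, 0], [0, 0, 0], 0.03], [[0, 0, -0.01], [0, 0, 0], 0.03], [[0, 0, -0.03], [0, 0, 0], 0.03], [[0, 0, -0.06], [0, 0, 0], 0.03]]'

```text
time: 14.85
tool_pos: [0.46, 0.2127, 0.1167]
tool_rot: [-3.138, 0.004, 1.005]
contact_force: [0.4, -0.6, -5.5]
opening: 0.0394
grip_force: 40.0
```

Run:
```python
from h import *
go((.6593,.1240,.155))
```

```text
t 14.85 [0.46   0.2127 0.1167] [-3.1384  0.0042  1.0048] open 0.0394 grip 40.0 F [ 0.4 -0.6 -5.5]
(0.6593, 0.124, 0.155) shift [ 0.0318  0.2157 -0.0391]
```

arm_command --moves '[[[0.001, 0.01, -0.015], [0, 0, 0], 0.03], [[0.005, 0.035, -0.02], [0, 0, 0], 0.03], [[0.01, 0.075, -0.02], [0, 0, 0], 0.03], [[0.016, 0.115, -0.02], [0, 0, 0], 0.03], [[0.022, 0.155, -0.02], [0, 0, 0], 0.03]]'

```text
time: 15.35
tool_pos: [0.605, 0.1479, 0.1374]
tool_rot: [-3.141, 0.001, 1.005]
contact_force: [0.8, 0.7, -5.9]
opening: 0.0397
grip_force: 40.0
```

arm_command --moves '[[[0.004, 0.03, 0], [0, 0, 0], 0.03], [[0.007, 0.05, 0], [0, 0, 0], 0.03], [[0.008, 0.059, 0.005], [0, 0, 0], 0.03], [[0.008, 0.0605, 0.01], [0, 0, 0], 0.03], [[0.008, 0.0605, 0.015], [0, 0, 0], 0.03]]'

```text
time: 15.85
tool_pos: [0.6583, 0.1235, 0.1214]
tool_rot: [-3.139, 0.002, 1.005]
contact_force: [0.3, 0.2, -5.8]
opening: 0.0399
grip_force: 40.0
```

Run:
```python
from h import *
import cv2
go((.659,.1230,.064))
a=robot.read_camera("scene")[:,:,::-1]; cv2.imwrite("pics/s5.png",cv2.resize(a[120:280,300:460],None,fx=3.7,fy=3.7,interpolation=2))
```

```text
t 15.85 [0.6583 0.1235 0.1214] [-3.1394e+00  1.5000e-03  1.0050e+00] open 0.0399 grip 40.0 F [ 0.3  0.2 -5.8]
(0.659, 0.123, 0.064) shift [0.0001 0.001  0.0574]
```

View pics/s5.png

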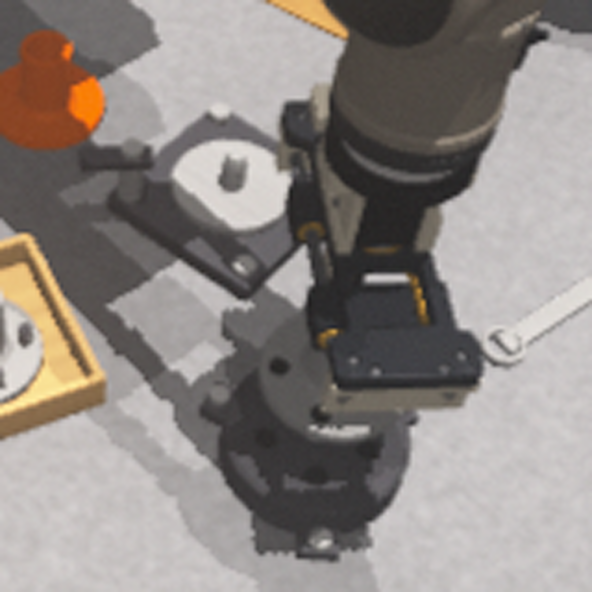

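The drilled flange hangs over the block (crop 325,385). The fixture's seat and peg are bare, with the peg near (233,172). Lower.

arm_command --moves '[[[0, 0.001, 0.008], [0, 0, 0], 0.03], [[0, 0.001, 0.02], [0, 0, 0], 0.03], [[0, 0.001, 0.032], [0, 0, 0], 0.03], [[0, 0.001, 0.042], [0, 0, 0], 0.03], [[0, 0.001, 0.047], [0, 0, 0], 0.03]]'

```text
time: 16.4
tool_pos: [0.6595, 0.1226, 0.0738]
tool_rot: [-3.14, 0.002, 1.005]
contact_force: [0.3, -0.6, -6.6]
opening: 0.0393
grip_force: 40.0
```

arm_command --moves '[[[0, 0, 0.002], [0, 0, 0], 0.03], [[0, 0, 0.004], [0, 0, 0], 0.03], [[0, 0, 0.005], [0, 0, 0], 0.03], [[0, 0, 0.006], [0, 0, 0], 0.03], [[0, 0, 0.007], [0, 0, 0], 0.03]]'

```text
time: 16.9
tool_pos: [0.6606, 0.1226, 0.069]
tool_rot: [3.141, -0.0, 1.005]
contact_force: [0.9, -0.3, -5.9]
opening: 0.0395
grip_force: 40.0
```

Run:
```python
from h import *
go()
f=lambda u,v:(300+(u+.5)/3.7-.5,120+(v+.5)/3.7-.5)
print("peg top",at("scene",f(235,158),.054),"mid",at("scene",f(234,172),.039),"seat",at("scene",f(233,186),.024))
```

```text
t 16.9 [0.6606 0.1226 0.069 ] [ 3.1410e+00 -4.0000e-04  1.0048e+00] open 0.0395 grip 40.0 F [ 0.9 -0.3 -5.9]
peg top [0.46368127 0.21324442 0.054     ] mid [0.46403067 0.21416071 0.039     ] seat [0.46461745 0.21485943 0.024     ]
```

arm_command --moves '[[[0, 0, 0.001], [0, 0, 0], 0.03], [[0, 0, 0.002], [0, 0, 0], 0.03], [[0, 0, 0.003], [0, 0, 0], 0.03], [[0, 0, 0.004], [0, 0, 0], 0.03], [[0, 0, 0.004], [0, 0, 0], 0.03]]'

```text
time: 17.4
tool_pos: [0.6603, 0.1226, 0.0645]
tool_rot: [-3.141, 0.0, 1.005]
contact_force: [0.6, -0.2, -6.3]
opening: 0.0396
grip_force: 40.0
```

arm_command --moves '[[[0, 0, 0.001], [0, 0, 0], 0.03], [[0, 0, 0.0015], [0, 0, 0], 0.03], [[0, 0, 0.002], [0, 0, 0], 0.03], [[0, 0, 0.002], [0, 0, 0], 0.03], [[0, 0, 0.002], [0, 0, 0], 0.03]]'

```text
time: 17.9
tool_pos: [0.6605, 0.1226, 0.0642]
tool_rot: [3.141, -0.0, 1.005]
contact_force: [-4.4, -1.2, 5.9]
opening: 0.0398
grip_force: 40.0
```

Home on the block. Release and go back to the blank on the mat.

arm_command --moves '[[[0, 0, 0], [0, 0, 0], 0.05], [[0, 0, 0], [0, 0, 0], 0.06], [[0, 0, 0], [0, 0, 0], 0.075], [[0, 0, 0], [0, 0, 0], 0.09], [[0, 0, -0.005], [0, 0, 0], 0.0915]]'

```text
time: 18.4
tool_pos: [0.66, 0.1226, 0.067]
tool_rot: [-3.141, 0.001, 1.005]
contact_force: [0.3, 0.1, -0.0]
opening: 0.075
grip_force: 0.0
```

arm_command --moves '[[[0, 0, -0.025], [0, 0, 0], 0.0915], [[0, 0, -0.055], [0, 0, 0], 0.0915], [[-0.01, 0.0005, -0.08], [0, 0, 0], 0.0915], [[-0.04, 0.002, -0.085], [0, 0, 0], 0.0915], [[-0.08, 0.004, -0.085], [0, 0, 0], 0.0915]]'

```text
time: 18.9
tool_pos: [0.6218, 0.0534, 0.1547]
tool_rot: [3.138, -0.002, 1.007]
contact_force: [1.1, -1.2, -0.5]
opening: 0.0916
grip_force: 0.0
```

arm_command --moves '[[[-0.045, 0.0022, 0], [0, 0, 0], 0.0915], [[-0.09, 0.0045, 0], [0, 0, 0], 0.0915], [[-0.135, 0.007, 0], [0, 0, 0], 0.0915], [[-0.18, 0.009, 0], [0, 0, 0], 0.0915], [[-0.225, 0.0115, 0], [0, 0, 0], 0.0915]]'

```text
time: 19.4
tool_pos: [0.5091, -0.1446, 0.1533]
tool_rot: [3.14, -0.0, 1.005]
contact_force: [1.0, -0.7, -0.5]
opening: 0.0913
grip_force: 0.0
```

arm_command --moves '[[[-0.04, 0.002, 0], [0, 0, 0], 0.0915], [[-0.07, 0.0035, 0], [0, 0, 0], 0.0915], [[-0.095, 0.0048, 0], [0, 0, 0], 0.0915], [[-0.104, 0.0052, 0], [0, 0, 0], 0.0915], [[-0.104, 0.0052, 0], [0, 0, 0], 0.0915]]'

```text
time: 19.9
tool_pos: [0.4584, -0.2345, 0.153]
tool_rot: [3.141, -0.0, 1.003]
contact_force: [0.9, -0.1, 0.1]
opening: 0.0913
grip_force: 0.0
```

Run:
```python
from h import *
import cv2
f=lambda u,v:(160+(u+.5)/2.85-.5,140+(v+.5)/2.85-.5)
print(at("scene",f(132,293),.067),"disc",at("scene",f(145,327),.013))
go((.4585,-.234,.037))
a=robot.read_camera("scene")[:,:,::-1]; cv2.imwrite("pics/s6.png",cv2.resize(a[120:300,150:440],None,fx=2.7,fy=2.7,interpolation=2))
```

```text
[ 0.46075954 -0.23326019  0.067     ] disc [ 0.45966195 -0.23396207  0.013     ]
t 19.9 [ 0.4584 -0.2345  0.153 ] [ 3.141  -0.      1.0028] open 0.0913 grip 0.0 F [ 0.9 -0.1  0.1]
(0.4585, -0.234, 0.037) shift [ 0.0005 -0.0002  0.116 ]
```

View pics/s6.png

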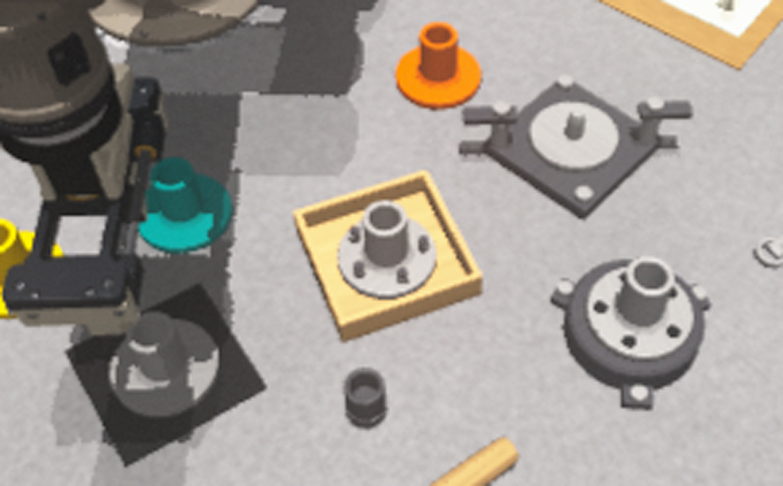

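The drilled flange is home on the block (crop 643,300), the fixture is bare, and the blank waits under the gripper. Grip it.

arm_command --moves '[[[0.001, 0, 0.03], [0, 0, 0], 0.0915], [[0.001, 0, 0.07], [0, 0, 0], 0.0915], [[0.001, 0, 0.1], [0, 0, 0], 0.0915], [[0.001, 0, 0.112], [0, 0, 0], 0.075], [[0.001, 0, 0.116], [0, 0, 0], 0.06]]'

```text
time: 20.45
tool_pos: [0.4592, -0.2317, 0.0358]
tool_rot: [-3.14, -0.0, 1.006]
contact_force: [-0.1, 0.0, 0.8]
opening: 0.0801
grip_force: 0.0
```

arm_command --moves '[[[0, 0, 0], [0, 0, 0], 0.03], [[0, 0, 0], [0, 0, 0], 0.03], [[0, 0, 0], [0, 0, 0], 0.03], [[0, 0, 0], [0, 0, 0], 0.03], [[0, 0, 0], [0, 0, 0], 0.03]]'

```text
time: 20.95
tool_pos: [0.4592, -0.233, 0.0373]
tool_rot: [3.141, 0.0, 1.005]
contact_force: [-4.2, 1.8, 3.4]
opening: 0.0405
grip_force: 5.9
```

arm_command --moves '[[[0, 0, 0], [0, 0, 0], 0.03], [[0, 0, 0], [0, 0, 0], 0.03], [[0, 0, -0.015], [0, 0, 0], 0.03], [[0, 0, -0.045], [0, 0, 0], 0.03], [[0, 0, -0.085], [0, 0, 0], 0.03]]'

```text
time: 21.45
tool_pos: [0.4572, -0.2316, 0.12]
tool_rot: [-3.134, -0.0, 1.005]
contact_force: [-0.2, -0.1, -6.6]
opening: 0.0392
grip_force: 40.0
```

Run:
```python
from h import *
go((.4622,.2150,.175))
```

```text
t 21.45 [ 0.4572 -0.2316  0.12  ] [-3.1345e+00 -3.0000e-04  1.0046e+00] open 0.0392 grip 40.0 F [-0.2 -0.1 -6.6]
(0.4622, 0.215, 0.175) shift [ 0.3796 -0.2357 -0.0532]
```

arm_command --moves '[[[0.005, -0.003, -0.025], [0, 0, 0], 0.03], [[0.025, -0.0156, -0.045], [0, 0, 0], 0.03], [[0.06, -0.0375, -0.05], [0, 0, 0], 0.03], [[0.095, -0.0594, -0.05], [0, 0, 0], 0.03], [[0.13, -0.0813, -0.05], [0, 0, 0], 0.03]]'

```text
time: 21.95
tool_pos: [0.4591, -0.078, 0.1709]
tool_rot: [-3.14, 0.0, 1.004]
contact_force: [0.8, 0.2, -6.5]
opening: 0.0393
grip_force: 40.0
```

arm_command --moves '[[[0.035, -0.0219, 0], [0, 0, 0], 0.03], [[0.07, -0.0438, 0], [0, 0, 0], 0.03], [[0.105, -0.0656, 0], [0, 0, 0], 0.03], [[0.14, -0.0875, 0], [0, 0, 0], 0.03], [[0.175, -0.1094, 0], [0, 0, 0], 0.03]]'

```text
time: 22.45
tool_pos: [0.4605, 0.1284, 0.1706]
tool_rot: [-3.14, 0.002, 1.005]
contact_force: [1.0, -0.7, -6.7]
opening: 0.0391
grip_force: 40.0
```

arm_command --moves '[[[0.03, -0.0188, 0], [0, 0, 0], 0.03], [[0.053, -0.033, 0], [0, 0, 0], 0.03], [[0.068, -0.0425, 0.01], [0, 0, 0], 0.03], [[0.074, -0.0465, 0.03], [0, 0, 0], 0.03], [[0.074, -0.0465, 0.05], [0, 0, 0], 0.03]]'

```text
time: 22.95
tool_pos: [0.4611, 0.2153, 0.1201]
tool_rot: [-3.14, 0.001, 1.007]
contact_force: [-0.5, -0.0, -7.0]
opening: 0.039
grip_force: 40.0
```

Run:
```python
from h import *
import cv2
go((.4622,.2150,.058))
```

```text
t 22.95 [0.4611 0.2153 0.1201] [-3.1403e+00  1.1000e-03  1.0066e+00] open 0.039 grip 40.0 F [-0.5 -0.  -7. ]
(0.4622, 0.215, 0.058) shift [0.0004 0.0011 0.0621]
```

arm_command --moves '[[[0, 0.001, 0.008], [0, 0, 0], 0.03], [[0, 0.001, 0.02], [0, 0, 0], 0.03], [[0, 0.001, 0.034], [0, 0, 0], 0.03], [[0, 0.001, 0.046], [0, 0, 0], 0.03], [[0, 0.001, 0.053], [0, 0, 0], 0.03]]'

```text
time: 23.45
tool_pos: [0.4627, 0.2133, 0.0677]
tool_rot: [-3.141, 0.001, 1.004]
contact_force: [-0.3, -1.0, -7.0]
opening: 0.0392
grip_force: 40.0
```

arm_command --moves '[[[0, 0, 0.002], [0, 0, 0], 0.03], [[0, 0, 0.004], [0, 0, 0], 0.03], [[0, 0, 0.005], [0, 0, 0], 0.03], [[0, 0, 0.006], [0, 0, 0], 0.03], [[0, 0, 0.006], [0, 0, 0], 0.03]]'

```text
time: 23.95
tool_pos: [0.4631, 0.2138, 0.0629]
tool_rot: [3.141, -0.0, 1.005]
contact_force: [0.4, -0.5, -6.9]
opening: 0.0397
grip_force: 40.0
```

arm_command --moves '[[[0, 0, 0.001], [0, 0, 0], 0.03], [[0, 0, 0.002], [0, 0, 0], 0.03], [[0, 0, 0.003], [0, 0, 0], 0.03], [[0, 0, 0.004], [0, 0, 0], 0.03], [[0, 0, 0.0045], [0, 0, 0], 0.03]]'

```text
time: 24.45
tool_pos: [0.463, 0.2136, 0.0583]
tool_rot: [3.141, 0.0, 1.005]
contact_force: [-1.5, -1.0, -0.5]
opening: 0.0392
grip_force: 40.0
```

arm_command --moves '[[[0, 0, 0.0005], [0, 0, 0], 0.03], [[0, 0, 0.001], [0, 0, 0], 0.03], [[0, 0, 0.001], [0, 0, 0], 0.03], [[0, 0, 0.001], [0, 0, 0], 0.03], [[0, 0, 0.001], [0, 0, 0], 0.03]]'

```text
time: 24.95
tool_pos: [0.463, 0.2137, 0.0583]
tool_rot: [3.141, -0.0, 1.005]
contact_force: [-3.7, -2.7, 7.2]
opening: 0.0396
grip_force: 40.0
```

Home. Release, rise and move clear.

arm_command --moves '[[[0, 0, 0], [0, 0, 0], 0.05], [[0, 0, 0], [0, 0, 0], 0.06], [[0, 0, 0], [0, 0, 0], 0.075], [[0, 0, 0], [0, 0, 0], 0.09], [[0, 0, -0.005], [0, 0, 0], 0.0915]]'

```text
time: 25.45
tool_pos: [0.4627, 0.2136, 0.0618]
tool_rot: [-3.141, 0.001, 1.005]
contact_force: [0.4, 0.7, 0.2]
opening: 0.0749
grip_force: 0.0
```

arm_command --moves '[[[0, 0, -0.025], [0, 0, 0], 0.0915], [[0, 0, -0.065], [0, 0, 0], 0.0915], [[0, 0, -0.105], [0, 0, 0], 0.0915], [[0, 0, -0.135], [0, 0, 0], 0.0915], [[0, 0, -0.15], [0, 0, 0], 0.0915]]'

```text
time: 25.95
tool_pos: [0.4641, 0.214, 0.2157]
tool_rot: [3.138, -0.004, 1.005]
contact_force: [-0.1, -0.2, 0.3]
opening: 0.0916
grip_force: 0.0
```

arm_command --moves '[[[-0.03, -0.01, 0], [0, 0, 0], 0.0915], [[-0.065, -0.015, 0], [0, 0, 0], 0.0915], [[-0.1, 0, 0], [0, 0, 0], 0.0915], [[-0.12, 0, 0], [0, 0, 0], 0.0915], [[-0.12, 0, 0], [0, 0, 0], 0.0915]]'

```text
time: 26.45
tool_pos: [0.3977, 0.1109, 0.2127]
tool_rot: [3.141, 0.0, 1.002]
contact_force: [0.0, -0.8, 0.1]
opening: 0.0917
grip_force: 0.0
```

Run:
```python
from h import *
import cv2
go()
a=robot.read_camera("scene")[:,:,::-1]; cv2.imwrite("pics/s7.png",cv2.resize(a[120:300,180:480],None,fx=2.6,fy=2.6,interpolation=2))
```

```text
t 26.45 [0.3977 0.1109 0.2127] [3.1413e+00 3.0000e-04 1.0024e+00] open 0.0917 grip 0.0 F [ 0.  -0.8  0.1]
```

View pics/s7.png

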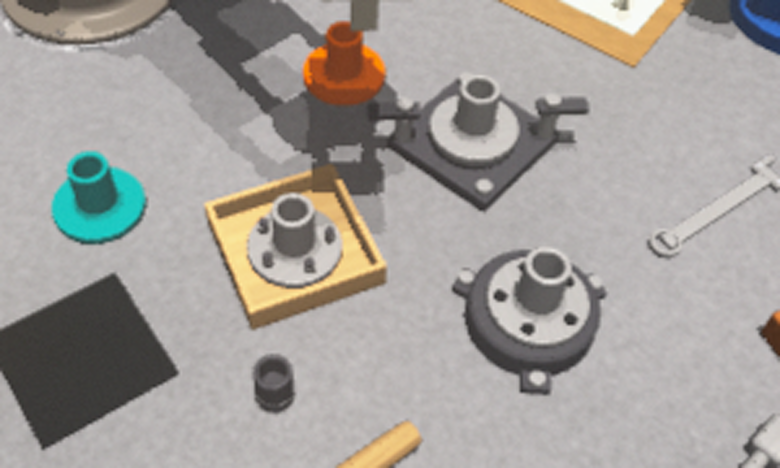

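The last picture shows the blank on the fixture (475,120), the drilled flange on the block (543,290) and the studded one in the carrier (295,240). All stand upright, and the mat is bare.

```bash
python3 -c "
from cell import robot
print(robot.hand_in())"
```

```text
the job is handed in; nothing more can be done
None
```

The job is handed in after about 26 s of robot time: the studded flange is in the carrier, the drilled one on the studding block and the blank on the drill fixture, all upright, home and let go, with the hammer, spanner and socket never touched.

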